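# Tip two drained tube racks back onto their feet

### The job

The two empty tube racks, a large and a small one, have been washed and left standing on their long sides to drain; push each one over with the fingertips so that it stands on its feet with its tube holes facing up, ready for loading. Tip them where they stand: do not lift or carry them, and do not shove them along the bench. Leave the filled rack, the bottle, the jar and the carton alone.

Things in the scene. Friction and masses are not known exactly. Their poses are not given: they have to be found in the camera images.
- large: The large empty rack, white plastic, 5 by 12 square tube holes, 244 x 104 mm, 70 mm from feet to hole face, about 280 g. Starts on a long side, so 104 mm tall and 70 mm thick, turned any way. Origin: middle of the side it stands on. x: level, from hole face to feet, the way it must tip (points down once it is on its feet); y: its length; z: up at the start.
- large_holes (a point): Centre of the large rack's hole face, the outside of its top grid of open holes (17 mm): 52 mm above the bench at the start, 70 mm when it stands on its feet. The other broad face is the base: closed but for thin drain slots, with a 4 mm foot at each corner.
- large_edge (a point): Middle of the large rack's lower feet-side edge, on the bench at the start: the line about which it tips. Past about 33 degrees it falls onto its feet by itself. Friction with the bench is about 0.5 to 0.7, so a low push slides it.
- large_mid (a point): Centre of the large rack's box shape; its weight acts a few mm nearer the feet.
- small: The small empty rack, white plastic, 4 by 6 square tube holes, 124 x 84 mm, 56 mm from feet to hole face, about 150 g. Starts on a long side, so 84 mm tall and 56 mm thick, turned any way. Origin: middle of the side it stands on. x: level, from hole face to feet, the way it must tip (points down once it is on its feet); y: its length; z: up at the start.
- small_holes (a point): Centre of the small rack's hole face, the outside of its top grid of open holes (17 mm): 42 mm above the bench at the start, 56 mm when it stands on its feet. The other broad face is the base: closed but for thin drain slots, with a 4 mm foot at each corner.
- small_edge (a point): Middle of the small rack's lower feet-side edge, on the bench at the start: the line about which it tips. Past about 33 degrees it falls onto its feet by itself. Friction with the bench is about 0.5 to 0.7, so a low push slides it.
- small_mid (a point): Centre of the small rack's box shape; its weight acts a few mm nearer the feet.
- filled: Bystander: a large rack (104 by 244 by 70 mm) already on its feet and full of purple-capped tubes, 96 mm tall over the caps, on the robot's left. Origin: centre of its underside.
- bottle: Bystander: clear bottle with a white cap, 64 mm across, 170 mm tall, standing beyond the gap between the racks. Origin: centre of its underside.
- jar: Bystander: low white jar with a lid, 48 mm across, 60 mm tall, just right of the bottle. Origin: centre of its underside.
- carton: Bystander: white carton with a blue band, 130 by 85 mm, 150 mm tall, on the robot's right. Origin: centre of its underside.
There are look-alikes about, which are no part of the job. What is shaped like the small but green is not meant.

How it is judged (in metres and radians):
At the end, for the whole second after the job is handed in: Both racks stand at rest on their feet on the bench, holes up (base level within about 5 degrees, hole face 70 mm and 56 mm above the bench within 6 mm), and the feet-side lower edge that each tipped about is within 60 mm of where it was at the start (angle between each of large, small's own x axis and vertical above 3.05 rad and height (world z) of large_holes between 0.064 and 0.076 m and distance of each of large_edge, small_edge from where it was at the start of the episode below 0.06 m and linear speed of each of large, small below 0.02 m/s and height (world z) of small_holes between 0.05 and 0.062 m); the robot touches nothing.
It fails at once if a rack is lifted off the bench (its centre rises about 17 mm more than tipping needs) (height (world z) of large_mid above 0.08 m or height (world z) of small_mid above 0.068 m).
It fails at once if a rack is shoved more than 80 mm along the bench (distance of any of large_edge, small_edge from where it was at the start of the episode above 0.08 m).
It fails at once if the filled rack, bottle, jar or carton is moved by more than 20 mm or tilted (distance of any of filled, bottle, jar, carton from where it was at the start of the episode above 0.02 m or angle between any of filled, bottle, jar, carton's own z axis and vertical above 0.2 rad).
It also fails if it takes over 51 s, if anything falls off the work surface, if the arm or the gripper's body presses on something with over 40 N, if the wrist force passes 120 N, or if a joint passes its speed limit or range.

### The arm

A 6-joint arm with a two-finger parallel gripper is mounted at the origin on the work surface. World frame = base frame: x ahead of the robot, y to its left, z up, the work surface at z = 0. Lengths are in m, angles in degrees, forces in N, time in s.
With the tool pointing down it reaches from about 0.325 to 0.9 m from the base axis. Payload 6.1 kg.
Tool frame: the origin (TCP) lies between the finger pads; the fingertips stand 25 mm ahead of it and the grasp point (between the pads) lies 6 mm ahead of it; z points along the fingers, y is the line along which they close (so a half turn about z gives the same grasp; the last joint's range is limited). The gripper opens to 85 mm and grips with 20 to 120 N. Pads are 22 mm wide; open, the fingers measure 114 mm over their backs; the gripper's body (76 mm by 85 mm) begins 54 mm behind the grasp point. The pads swing forward as they close: fully open they stand 13 mm farther back than shut.
Start: joints at [-7.225, 12.628, 87.462, -0, 79.91, -7.225], TCP at [0.625, -0, 0.256] pointing down, gripper open.
Joint ranges: [-170.65, 170.65], [-52.31, 119.04], [5.05, 147.46], [-71.25, 251.25], [11.57, 151.72], [-153.62, 153.62]. Speed limits (degrees/s): [147.25, 147.25, 172.46, 180, 180, 180].

### API

Orientations are given as a 3x3 rotation matrix whose columns are the frame's x, y, z axes.
In Python, from station import reach, line_to, move_joints, grip, dwell, solve_ik, get_obs, get_image, Unreachable, finish_job gives the robot as it stands. The module is installed in compiled form; this text tells all that it offers. Calls block until the motion is done:
- reach(position, orientation): joint-space move of the TCP to a pose.
- line_to(position, rate=0.15, rot=None, stop_force=None): straight line of the TCP; rot=None keeps the orientation; rate is the mean speed in m/s. With stop_force (N) it stops when the force on the tool has changed by that much, and returns True; else False.
- move_joints(angles): joint-space move.
- grip(opening): finger opening in m; the grip force is fixed at half the most; returns when the fingers have stopped.
- dwell(seconds).
- solve_ik(position, orientation): joint angles nearest the present ones, or None.
- get_obs(): the state.
- get_image(name): name is "scene" or "side" or "wrist"; returns a dict with "pixels" (420x560x3 uint8, blue, green, red), "mtx" (3x3 intrinsics, pixels), "dist_coeffs" ([k1, k2, p1, p2, k3] as OpenCV has them; the pictures are not rectified), "eye" and "rotation" of the camera in the world. Camera axes: x right, y down, z forward; pixel columns grow to the right and rows downward; lengths in m; the calibration is good to about 2 mm. A picture is of the moment at which its call begins. There is no depth.
A pose or a line that the arm cannot do raises Unreachable and nothing moves.
- finish_job(): hands the job in; it is judged then, once.
The state is a dict: "t": time; "joints": joint angles; "qd": joint speeds; "joint_efforts": joint torques, N m; "eef_pos": TCP position; "eef_rot": TCP orientation; "ft_force": force on the tool from outside, world axes, zero at the start; "wrist_torque": the same for the moment, N m; "finger_gap": finger opening in m; "grasp_force": force on a finger pad.
Only numpy, scipy, OpenCV 4.12 (cv2) and the standard library are available. Lean on these libraries where they do the work, as an engineer would, in place of code of your own. Each camera call takes 0.05 s, during which the arm holds its last target. There are 200 camera calls.

## Working session

There is one attempt and no reset: what is moved stays moved. The work goes in short steps, each a Python script; the robot and the scene stay as the last script left them, time stands still between calls to the robot, and variables do not carry over. Pictures are saved under pics/ and viewed, at most 10 in all, crops included, and the job is handed in when it is done.

```bash
mkdir -p pics; python3 - <<'E'
from station import *
import cv2,pickle,numpy as np
d={}
for n in("scene","side","wrist"):
    d[n]=get_image(n); cv2.imwrite(f"pics/{n}0.png",d[n]["pixels"]); print(n,np.round(d[n]["eye"],3),np.round(d[n]["rotation"],2).tolist())
pickle.dump(d,open("im0.pkl","wb")); print(get_obs()["t"])
E
```

```text
scene [ 1.442 -0.743  0.779] [[0.66, 0.39, -0.64], [0.75, -0.36, 0.55], [-0.02, -0.84, -0.53]]
side [ 0.172 -0.8    1.001] [[0.87, -0.36, 0.33], [-0.49, -0.63, 0.61], [-0.02, -0.69, -0.72]]
wrist [0.625 0.078 0.374] [[1.0, 0.0, -0.0], [0.0, -0.95, -0.3], [-0.0, 0.3, -0.95]]
0.15
```

View pics/scene0.png

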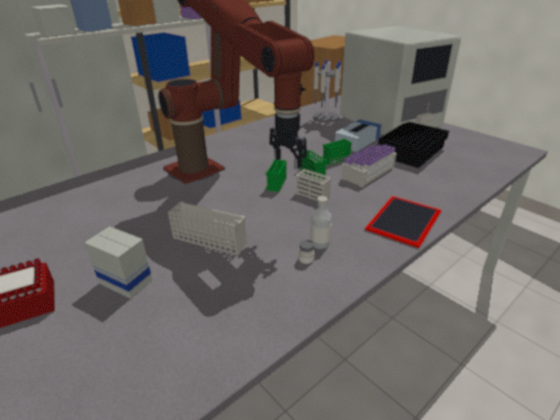

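View pics/side0.png

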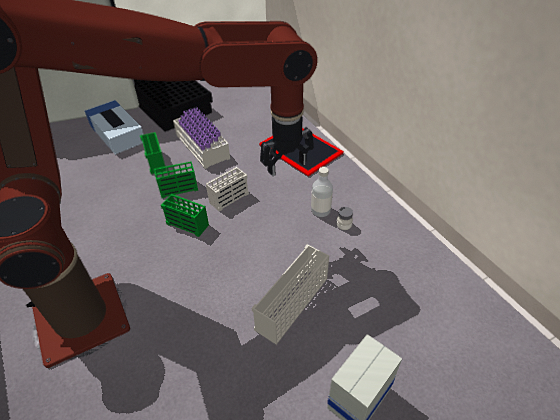

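The scene view shows the white large rack at about (207,228) and the white small one at (313,186). The three green racks, at (277,175), (314,163) and (337,151), are look-alikes. In the side view, large is at (292,295) and small at (227,188), with greens at (185,215), (176,179) and (152,150). The white rack with the 4x6 pattern is the small one meant. I'll enlarge both racks to confirm this and see which faces hold the holes.

```bash
python3 - <<'E'
import cv2,numpy as np
s=cv2.imread("pics/scene0.png");e=cv2.imread("pics/side0.png")
def c(im,x,y,w,h): return cv2.resize(im[y:y+h,x:x+w],(400,300),interpolation=cv2.INTER_CUBIC)
m=np.vstack([np.hstack([c(s,157,195,100,75),c(s,285,163,60,45)]),np.hstack([c(e,236,240,120,90),c(e,192,160,72,54)])])
cv2.imwrite("pics/crop1.png",m)
E
```

```text
(no output)
```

View pics/crop1.png

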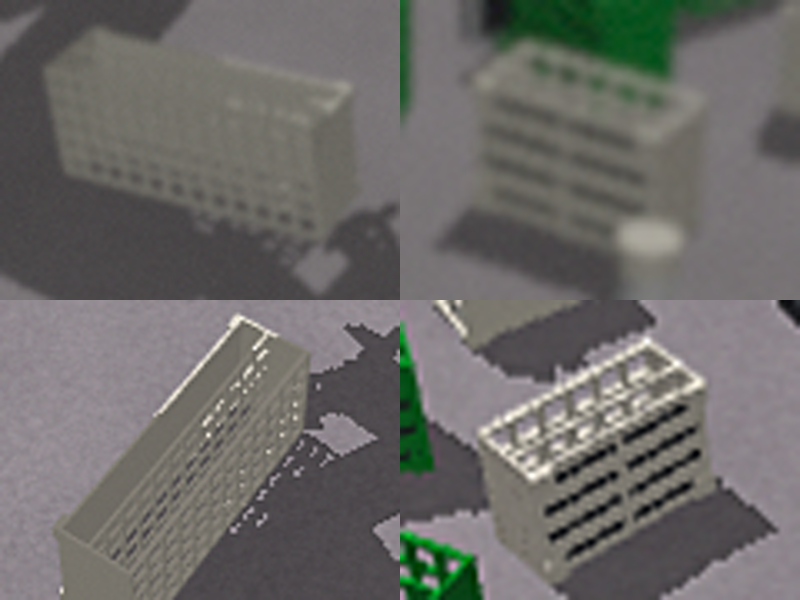

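View pics/wrist0.png

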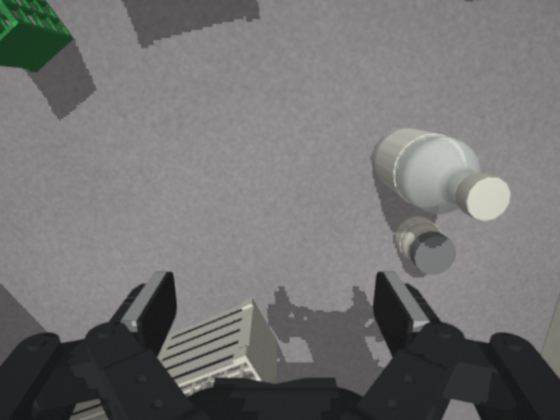

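The crops confirm the two white racks. Large shows its open-hole grid to both cameras (facing +x, -y), and the wrist view at (205,345) shows its slotted base facing the other way, so it tips toward (-x, +y). Small shows its slotted base to both cameras, so its holes face away, toward the greens. Next I'll measure the top corners in both views.

```bash
cat > h.py <<'E'
import numpy as np,cv2
def plane(im,px,z):
    u=cv2.undistortPoints(np.array(px,float).reshape(-1,1,2),im["mtx"],np.array(im["dist_coeffs"])).reshape(-1,2)
    r=np.c_[u,np.ones(len(u))]@np.array(im["rotation"]).T; e=np.array(im["eye"])
    return e+r*((z-e[2])/r[:,2])[:,None]
E
python3 - <<'E'
import pickle,numpy as np
from h import plane
d=pickle.load(open("im0.pkl","rb"))
P={"L scene":("scene",.104,[(168.2,212),(180.2,201.7),(245,216.7),(235.7,222.5)]),
"L side":("side",.104,[(253.1,309),(276.5,321.6),(328.4,255.6),(308,245.4)]),
"S scene":("scene",.084,[(296.2,175.3),(304.5,169),(331.2,177.7),(322,182.8)]),
"S side":("side",.084,[(206.4,183.8),(214.9,192.9),(247.3,174.9),(237,167.6)]),
"bottle":("side",0,[(319,212)]),"jar":("side",0,[(344,226)]),"carton":("side",.15,[(333,379),(367,400),(402,347),(368,337)]),
"greens tops":("side",.084,[(170,196),(205,212),(155,168),(195,163),(145,135),(160,150)])}
for k,(n,z,p) in P.items():
    q=plane(d[n],p,z)[:,:2]; print(k,np.round(q,3).tolist(),"c",np.round(q.mean(0),3))
    if len(q)==4: print("  sides",np.round(np.linalg.norm(q-np.roll(q,-1,0),axis=1),3))
E
```

```text
L scene [[0.407, -0.325], [0.377, -0.264], [0.598, -0.159], [0.604, -0.199]] c [ 0.497 -0.237]
  sides [0.068 0.245 0.041 0.234]
L side [[0.38, -0.267], [0.412, -0.324], [0.625, -0.22], [0.597, -0.163]] c [ 0.504 -0.244]
  sides [0.066 0.238 0.063 0.241]
S scene [[0.477, 0.177], [0.461, 0.237], [0.582, 0.26], [0.586, 0.205]] c [0.526 0.22 ]
  sides [0.063 0.123 0.055 0.112]
S side [[0.463, 0.229], [0.47, 0.176], [0.594, 0.203], [0.581, 0.253]] c [0.527 0.215]
  sides [0.053 0.128 0.052 0.121]
bottle [[0.752, 0.013]] c [0.752 0.013]
jar [[0.786, -0.078]] c [ 0.786 -0.078]
carton [[0.435, -0.517], [0.469, -0.583], [0.599, -0.531], [0.552, -0.478]] c [ 0.514 -0.527]
  sides [0.074 0.14  0.071 0.123]
greens tops [[0.344, 0.233], [0.411, 0.114], [0.347, 0.387], [0.471, 0.345], [0.375, 0.583], [0.393, 0.472]] c [0.39  0.356]
```

```bash
cat >> h.py <<'E'
from station import *
def tip(c,n,T,h,back,tmax=44):
    c,n=np.array(c),np.array(n)/np.linalg.norm(n)
    edge=c+n*T/2
    best=None; q0=np.array(get_obs()["joints"])
    at=lambda x,z: np.r_[edge+n*(x-.011),z+.025]     # x along n from pivot edge, z of fingertips
    for s in(1,-1):
        y=s*np.array([-n[1],n[0],0]); z=np.array([0,0,-1.]); R=np.c_[np.cross(y,z),y,z]
        q=solve_ik(at(-T-back,h),R)
        if q is not None and (best is None or abs(q[5]-q0[5])<best[0]): best=(abs(q[5]-q0[5]),R)
    R=best[1]
    reach(at(-T-back,.17),R)
    line_to(at(-T-back,h),rate=.12)
    line_to(at(-T-.008,h),rate=.08)
    for t in np.radians(np.arange(4,tmax+1,8)):
        line_to(at(-T*np.cos(t)+h*np.sin(t),T*np.sin(t)+h*np.cos(t)),rate=.06)
        o=get_obs(); print(round(np.degrees(t)),np.round(o["ft_force"],1))
    dwell(.3)
    p=np.array(get_obs()["eef_pos"]); line_to(np.r_[p[:2]-n*.03,.22],rate=.2)
E
python3 - <<'E'
from h import *
grip(0)
tip((.502,-.242),(-.438,.899),.070,.085,.045)
o=get_obs();print(o["t"],o["finger_gap"])
for n in("scene","side"):cv2.imwrite(f"pics/{n}1.png",get_image(n)["pixels"])
E
```

```text
4 [ 1.2 -0.7 -0.1]
12 [ 0.3 -1.1 -0.1]
20 [ 1.  -0.8  0.9]
28 [ 0.1 -0.4 -0.1]
36 [-0.7 -0.8 -0.9]
44 [-0.3 -0.  -0.2]
7.0083 -0.00012714503405159797
```

View pics/side1.png

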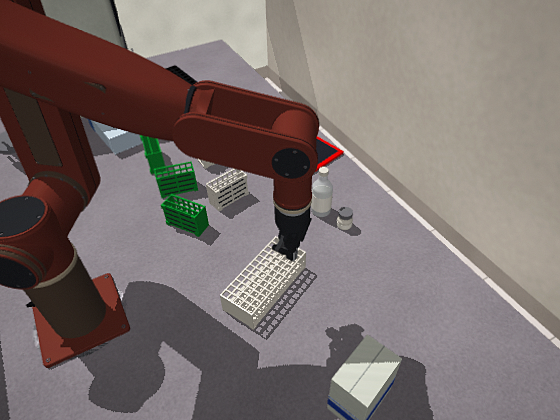

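The picture shows the large rack on its feet with its holes up (side view, about (265,285)). Next is the small rack.

```bash
python3 - <<'E'
from h import *
tip((.527,.217),(.208,-.978),.056,.068,.030)
line_to([.45,.25,.36],rate=.25) if solve_ik([.45,.25,.36],get_obs()["eef_rot"]) is not None else None
print(get_obs()["t"])
import pickle
d={n:get_image(n) for n in("scene","side")};pickle.dump(d,open("im2.pkl","wb"))
for n in d:cv2.imwrite(f"pics/{n}2.png",d[n]["pixels"])
E
```

```text
4 [ 1.1 -0.2 -0.3]
12 [-0.4  0.7 -0. ]
20 [0.7 0.1 0.7]
28 [ 0.3  1.1 -0.4]
36 [ 0.2  0.5 -0. ]
44 [-1.   0.1  0.5]
14.4
```

View pics/side2.png

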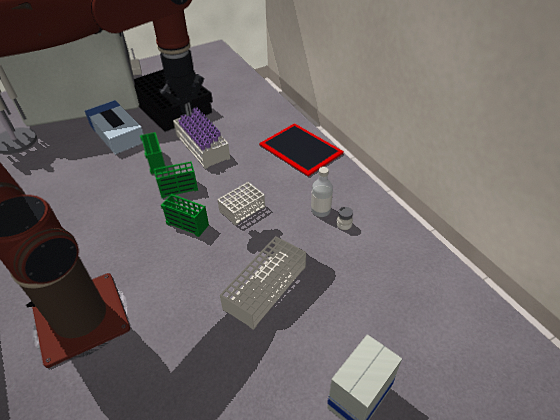

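View pics/scene2.png

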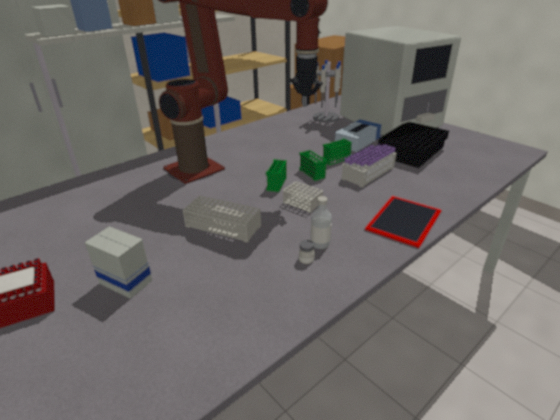

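Both racks are on their feet with their holes up: large at (264,275) and small at (243,203) in the side view. The bystanders haven't moved. I'll check how far the racks slid before handing in.

```bash
python3 - <<'E'
from h import *
import pickle
d=pickle.load(open("im2.pkl","rb"))["side"]
for p,z,c,n,T,W in(([(221,295),(253,312),(307,257),(275,237)],.07,(.502,-.242),(-.438,.899),.07,.104),([(219,202),(236,215),(266,197),(248,183)],.056,(.527,.217),(.208,-.978),.056,.084)):
    q=plane(d,p,z)[:,:2]; e=np.array(c)+np.array(n)*(T+W)/2
    print(np.round(q.mean(0),3),"expected",np.round(e,3),"slip",np.round(np.linalg.norm(q.mean(0)-e),3),np.round(np.linalg.norm(q-np.roll(q,-1,0),axis=1),3))
E
```

```text
[ 0.464 -0.165] expected [ 0.464 -0.164] slip 0.002 [0.098 0.221 0.115 0.237]
[0.543 0.137] expected [0.542 0.149] slip 0.012 [0.081 0.119 0.091 0.123]
```

```bash
python3 -c "
from station import *
print(finish_job())"
```

```text
the job is handed in; nothing more can be done
None
```

I tipped both white racks onto their feet with holes up and handed the job in at about 14 s; they slid about 2 mm (large) and 12 mm (small) by camera, the bystanders look unmoved, and no verdict was returned.

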